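# Close the push-pin jar

### The job

The orange lid of the push-pin jar was only dropped on, and its lugs sit on top of the thread. Without taking it off, turn it back (anticlockwise from above) by its grip bar until it drops into the thread, then screw it forward (clockwise) until its white pointer stands over the black mark on the jar, and let go. Do not touch the paper-clip jar with the grey lid.

Things in the scene. Friction and masses are not known exactly. Their poses are not given: they have to be found in the camera images.
- pin_jar: Clear jar of coloured push pins, fixed to the desk by a black suction foot 80 mm across. Origin: centre of its underside; z up, +x toward the black mark. Body 72 mm across up to the white shoulder at 48 mm, then a threaded neck up to 70 mm. Right-hand thread, three starts; angles in these texts are the lid's yaw relative to the jar, anticlockwise from above positive.
- pin_lid: Loose orange lid, 58 mm across, 80 g, on the neck. Origin: centre of the skirt's lower edge; z up. Flat top at 20 mm; on it an upright grip bar along x, 44 long, 14 thick, 24 tall (to 44 mm), white line on its +x end. Starts with its origin 65.5 mm above the desk, at +7 to +26 deg; stopped clockwise at +4 deg while on top of the thread. Dropped in, its origin is at 57 mm; screwed home at 54.
- pin_lid_pointer (a point): The white pointer on the orange lid's rim: 30 mm from its axis along its +x, 10 mm above its origin. Turned back past +56 deg the lid is free to drop 9 mm by its own weight (if held fast, lower it with a light push); at +92 deg it meets a stop. Turned clockwise from there it sinks 3 mm more and stops at 0 deg.
- pin_jar_mark (a point): The black mark on the shoulder of the push-pin jar: 30 mm from the jar's axis along its +x, 49 mm above the desk. The lid's white pointer stands over it (0 deg) when the lid is screwed home.
- clip_jar: The same kind of jar with copper paper clips and a grey lid that is already shut and is part of it, fixed to the desk; 98 mm tall with its grip bar. Origin: centre of its underside. To be left alone.

How it is judged:
On the way:
1. the orange lid, turned back, has dropped into the thread of its jar (z of pin_lid in the frame of pin_jar below 0.06 m and horizontal distance between pin_lid and pin_jar below 0.006 m and horizontal distance between pin_lid_pointer and pin_jar_mark above 0.015 m), for 0.2 s.
At the end, for the whole second after the job is handed in: the orange lid sits level in the thread of its jar (origin less than 56.5 mm above the jar's underside, axis within 6 mm of the jar's), its pointer within 9 mm (about 17 degrees) of the black mark, at rest (z of pin_lid in the frame of pin_jar below 0.0565 m and horizontal distance between pin_lid and pin_jar below 0.006 m and horizontal distance between pin_lid_pointer and pin_jar_mark below 0.009 m and angle between pin_lid's own z axis and vertical below 0.1 rad and linear speed of pin_lid below 0.02 m/s); the robot touches nothing.
It fails at once if the orange lid is taken off the jar (raised more than 20 mm) (z of pin_lid in the frame of pin_jar above 0.086 m).
It fails at once if the robot touches the paper-clip jar (contact force between any of the fingers, the arm and clip_jar above 1 N).
It also fails if it takes over 35 s, if anything falls off the work surface, if the arm or the gripper's body presses on something with over 40 N, if the wrist force passes 120 N, or if a joint passes its speed limit or range.

### The arm

A 6-joint arm with a two-finger parallel gripper is mounted at the origin on a cart in front of the work surface, level with it; the furniture and walls round the work are solid. World frame = base frame: x ahead of the robot, y to its left, z up, the work surface at z = 0. Lengths are in m, angles in rad, forces in N, time in s.
With the tool pointing down it reaches from about 0.25 to 0.8 m from the base axis. Payload 3.9 kg.
Tool frame: the origin (TCP) lies midway between the tips of the shut fingers; the grasp point (between the pads) lies 19 mm behind it (manip.grip_depth is the distance from the TCP to the grasp point, in m); z points along the fingers, y is the direction in which the jaws open and shut (so a half turn about z gives the same grasp; the last joint's range is limited). The gripper opens to 85 mm and grips with 20 to 120 N. Pads are 22 mm wide; open, the fingers measure 114 mm over their backs; the gripper's body (76 mm by 85 mm) begins 54 mm behind the grasp point. The pads swing forward as they close: fully open they stand 13 mm farther back than shut.
Start: joints at [1.184, 0.26, -0.138, 1.173, 0, 1.571], TCP at [0.198, 0.486, 0.231] pointing down, gripper open.
Joint ranges: [-2.78, 2.78], [-0.83, 1.72], [-1.28, 1.37], [-1.9, 2.12], [-1.57, 1.48], [-3.14, 3.14]. Speed limits (rad/s): [2.57, 2.57, 3.14, 3.14, 3.14, 3.14].

### API

Orientations are given as a rotation vector (axis times angle).
In Python, from workcell import manip gives the robot as it stands. The module is installed in compiled form; this text tells all that it offers.
- The arm moves only by the tool drive_tool, never from a script. Its argument "rows" is a list of rows, each a list of 7 numbers: the shift along the world's x, y, z in cm, then the turn, a rotation vector about the world's x, y, z in rad, then the finger opening in cm, from 0 to 8.54. In form: [[dx, dy, dz, ax, ay, az, grip], ...]. A call has 1 to 8 rows; each row shifts and turns the commanded pose from where the row before left it; what a row does not reach is not made up. A row lasts 1/8 s, in which the tool goes at most 62.5 mm and 10.7 degrees, less where a joint would pass 70% of its speed; a pose out of reach is approached as far as the arm can. A call is refused whole if a number of a shift passes 6.25 or a number of a turn 0.188, either way. A call with a gripper value outside its range is refused whole. The fingers move at their own pace and stop on an object; "force" is the grip in N (left out, the last holds). Time passes only in rows, so rows that do not move let the fingers close. It gives the time, the measured TCP pose, the force and the opening at its end, in the units of the state.
- manip.state(): the state, without advancing time (a new reading comes with each control period).
- manip.camera(name): name is "scene" or "top" or "wrist"; returns the picture (384x512x3 uint8, red, green, blue); there is no depth.
- manip.camera_params(name): a dict with "fx", "fy", "cx", "cy" (pixels), "k1" (the pictures are not rectified: a ray, as slopes to the right and down, at radius r is drawn at 1 + k1 r^2 times it, then the intrinsics apply), "position" and "attitude" of the camera in the world; the wrist camera has in their place "tool_from_camera" (4x4, takes a point from camera to tool coordinates, whose origin is the TCP and whose axes are the flange's). Camera axes: x right, y down, z forward; pixel columns grow to the right and rows downward; lengths in m; the calibration is good to about 2 mm. A picture is of the moment at which its call begins: read the wrist's pose just before it. camera_params takes no time and is no camera call.
- manip.close_job(): hands the job in, once; it reports no verdict.
Trained networks look in the newest picture that a camera, given by its name, has taken for a name from the list of things; names that differ only in an ending like _2 or _b are one class to them, and where a whole thing is asked for, a point or a joint stands for the part that bears it (a point fixed in the world has none). Each returns a list of dicts, best first, with "conf" (0 to 1); they miss things now and then, are a little off and sometimes report something else, mostly with a low value. They report only what shows in the picture. A call takes as long as a camera call.
- manip.find_in(camera, target): "at" ([column, row] as shares, 0 to 1, of the picture: columns of its width, rows of its height, amid what is visible of it).
- manip.masks_of(camera, target): "pixels" (384x512 bool, what is visible of it) and "at" ([column, row] as shares, 0 to 1, of the picture: columns of its width, rows of its height, amid what is visible of it).
The state is a dict: "clock": time; "joint_positions": joint angles; "dq": joint speeds; "tau": joint torques, N m; "position": TCP position; "eef_rot": TCP orientation; "wrist_force": force on the tool from outside, world axes, zero at the start; "ft_torque": the same for the moment, N m; "width": finger opening in m.
Only numpy, scipy, OpenCV 4.12 (cv2) and the standard library are available. Lean on these libraries where they do the work, as an engineer would, in place of code of your own. Each camera call takes 0.05 s, during which the arm holds its last target.

## Working session

There is one attempt and no reset: what is moved stays moved. The work goes in short steps, Python scripts to look and compute and a tool call to move; the robot and the scene stay as the last step left them, time stands still between calls to the robot, and variables do not carry over. Pictures are saved under pics/ and viewed, and the job is handed in when it is done.

Besides the shell and the picture viewer there is one more tool, called after "Request:" as a command line: name --pt "numbers of a row" for each row, then --argument value for the rest. drive_tool: Moves the arm, as the interface text tells. Its arguments: {"type":"object","properties":{"rows":{"type":"array","items":{"type":"array","items":{"type":"number"}}},"force":{"type":"number"}},"required":["rows"]}

```bash
mkdir -p pics
cat > h.py <<'E'
import numpy as np, cv2
from workcell import manip
from scipy.spatial.transform import Rotation as R
def save(name,f):
    im=manip.camera(name); cv2.imwrite('pics/'+f,im[:,:,::-1]); return im
def cam(name,st=None):
    p=manip.camera_params(name)
    if 'tool_from_camera' in p:
        T=np.eye(4);T[:3,:3]=R.from_rotvec(st['eef_rot']).as_matrix();T[:3,3]=st['position']
        return p,T@np.array(p['tool_from_camera'])
    T=np.eye(4);a=np.array(p['attitude']);
    T[:3,:3]=a if a.shape==(3,3) else R.from_rotvec(a).as_matrix();T[:3,3]=p['position'];return p,T
def ray(p,T,px):
    d=np.array([(px[0]-p['cx'])/p['fx'],(px[1]-p['cy'])/p['fy']]);u=d.copy()
    for _ in range(20): u=d/(1+p['k1']*(u@u))
    return T[:3,3],T[:3,:3]@np.array([u[0],u[1],1])
def atz(p,T,px,z):
    o,d=ray(p,T,px); return o+d*(z-o[2])/d[2]
E
python3 - <<'E'
from h import *
s=manip.state(); print(s['position'],s['eef_rot'],s['clock'])
for n in ['top','scene']:
    print(n,manip.camera_params(n)); save(n,n+'1.png')
    p,T=cam(n)
    for t in ['pin_lid','pin_lid_pointer','pin_jar_mark','clip_jar']:
        z={'pin_lid':.0955,'pin_lid_pointer':.0755,'pin_jar_mark':.049,'clip_jar':.08}[t]
        for r in manip.find_in(n,t)[:2]:
            px=np.array(r['at'])*[512,384]; print(t,round(r['conf'],2),px.round(1),atz(p,T,px,z).round(4))
E
```

```text
[0.19778741 0.4855813  0.23044411] [-6.03746213e-01 -3.08261048e+00  3.04182192e-03] 0.0
top {'fx': 364.9545436345317, 'fy': 364.9545436345317, 'cx': 251.30522955005742, 'cy': 190.4902290629139, 'k1': 0.01946798907125424, 'position': array([0.38150508, 0.24870877, 0.91558945]), 'attitude': array([-2.17959348,  2.13570367, -0.14265331])}
pin_lid 0.9 [286.  201.1] [0.464  0.1671 0.0955]
pin_lid 0.75 [275.8 210.9] [0.4414 0.1899 0.0955]
pin_lid_pointer 0.61 [286.7 202.5] [0.4629 0.1634 0.0755]
pin_jar_mark 0.85 [273.2 210.7] [0.4452 0.1927 0.049 ]
clip_jar 0.79 [219.6 192.7] [0.4819 0.3188 0.08  ]
scene {'fx': 407.3533647811445, 'fy': 407.3533647811445, 'cx': 256.1929370209129, 'cy': 188.47454299614589, 'k1': -0.02274381164627134, 'position': array([ 0.05507991, -0.18975728,  0.68549975]), 'attitude': array([-2.18941231,  0.91886524, -0.38074572])}
pin_lid 0.79 [275.8 219.9] [0.4494 0.151  0.0955]
pin_lid_pointer 0.83 [277.8 220. ] [0.4654 0.1595 0.0755]
pin_jar_mark 0.85 [277.4 243.2] [0.4378 0.1343 0.049 ]
clip_jar 0.88 [229.2 192.7] [0.4473 0.2821 0.08  ]
```

Run:
```python
import cv2
for n,(x,y) in {'top':(190,140),'scene':(190,140)}.items():
    a=cv2.imread(f'pics/{n}1.png'); c=cv2.resize(a[y:y+120,x:x+160],None,fx=5,fy=5,interpolation=cv2.INTER_CUBIC); cv2.imwrite(f'pics/{n}1c.png',c)
```

```text
(no output)
```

View pics/top1.png

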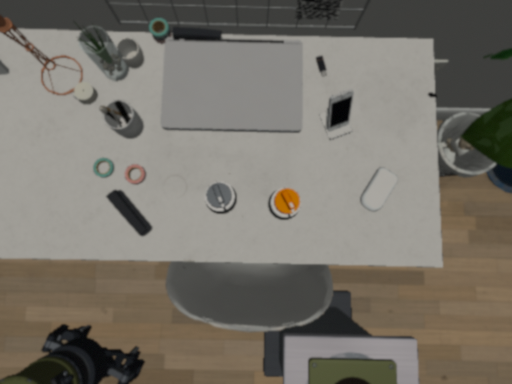

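```bash
sleep 0
```

```text
(no output)
```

View pics/scene1.png

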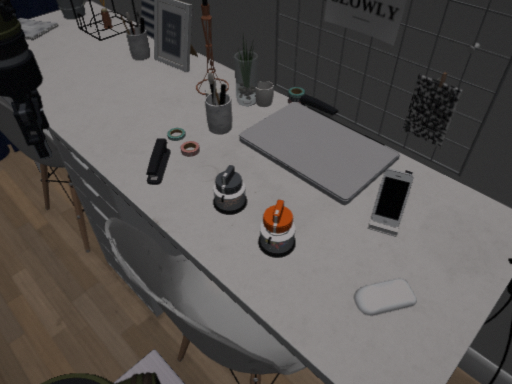

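View crops.

The top view shows the grey lid at about (220,197) and the orange lid at about (286,203). In the scene view the orange lid is at about (278,220). I'll look closer.

View pics/top1c.png

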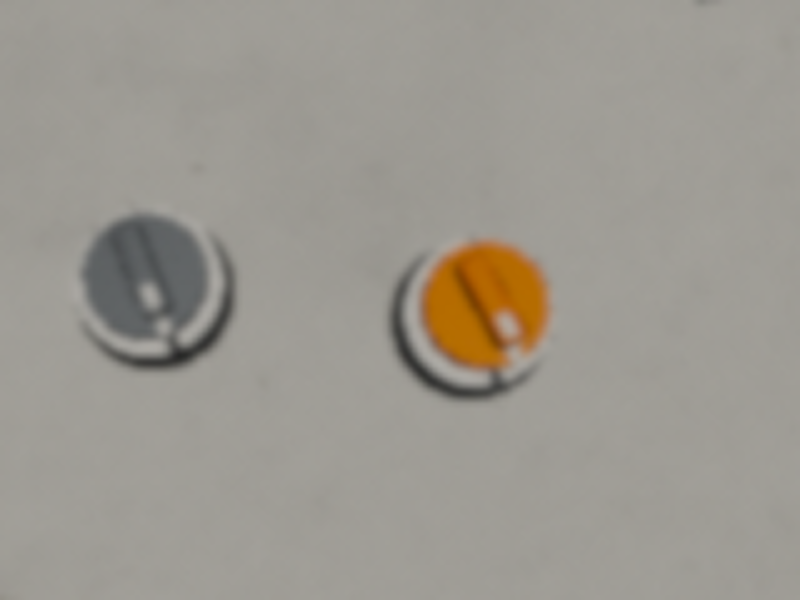

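View pics/scene1c.png

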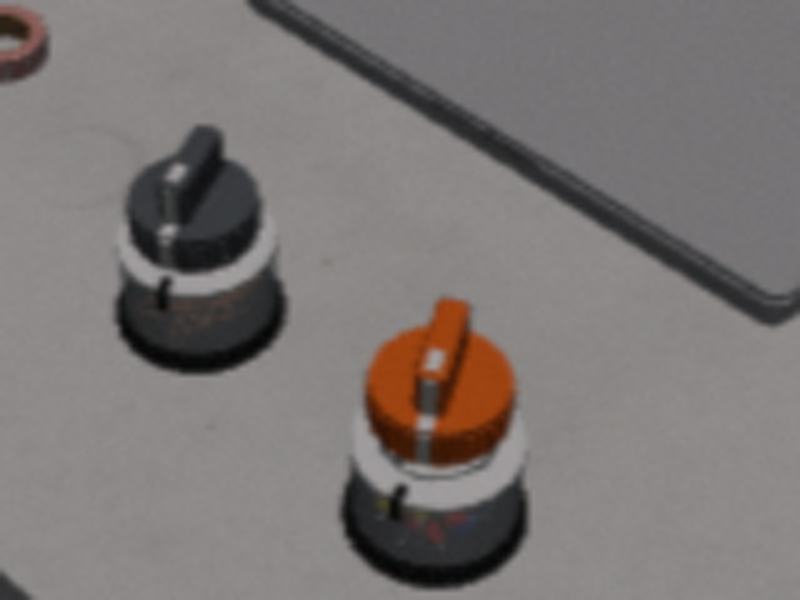

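Run:
```python
from h import *
p,T=cam('top'); f=lambda c,z:atz(p,T,(190+(c[0]+.5)/5-.5,140+(c[1]+.5)/5-.5),z)
c=f((487,303),.0835);w=f((507,322),.1095);w2=f((470,266),.1095);ptr=f((515,355),.08);m=f((497,378),.05);foot=f((463,322),.0)
ang=lambda v:np.degrees(np.arctan2(v[1],v[0]))
print(c,w,w2,ptr,m)
print('bar',ang(w-w2),'ptr',ang(ptr-c),'mark',ang(m-c),np.linalg.norm((m-c)[:2]),np.linalg.norm((ptr-c)[:2]))
p,T=cam('scene')
c2=f((440,392),.0855);m2=f((399,490),.05);w=f((434,355),.1095);w2=f((452,310),.1095);print('scene',c2,m2,ang(w-w2),ang(m2-c2),np.linalg.norm((m2-c2)[:2]))
print(R.from_rotvec(manip.state()['eef_rot']).as_matrix().round(3)); print(manip.camera_params('wrist'))
```

```text
[0.46736574 0.16364771 0.0835    ] [0.45640083 0.15737412 0.1095    ] [0.48107645 0.17399745 0.1095    ] [0.44403206 0.1502725  0.08      ] [0.43518084 0.15521731 0.05      ]
bar -146.03286161597185 ptr -150.17802445133682 mark -165.32189375636855 0.033270704025363994 0.026895299766837105
scene [0.46220247 0.1576267  0.0855    ] [0.43640794 0.15465363 0.05      ] -153.6740400892965 -173.42512745199244 0.02596529872359397
[[-0.926  0.377 -0.   ]
 [ 0.377  0.926 -0.   ]
 [ 0.    -0.    -1.   ]]
{'fx': 268.23105735658766, 'fy': 268.23105735658766, 'cx': 252.09138209449665, 'cy': 188.56542907236442, 'k1': 0.003283805151542448, 'tool_from_camera': array([[-2.08610945e-04, -9.55749915e-01, -2.94180314e-01,
         7.49877417e-02],
       [ 9.99998696e-01,  2.71807780e-04, -1.59218993e-03,
         1.23706722e-04],
       [ 1.60169589e-03, -2.94180263e-01,  9.55748611e-01,
        -1.42280647e-01],
       [ 0.00000000e+00,  0.00000000e+00,  0.00000000e+00,
         1.00000000e+00]])}
```

Request:
drive_tool --pt "3.3 -4.1 0 0 0 0.113 4.5" --pt "3.3 -4.1 0 0 0 0.113 4.5" --pt "3.3 -4.1 0 0 0 0.113 4.5" --pt "3.3 -4.1 0 0 0 0.113 4.5" --pt "3.3 -4.1 0 0 0 0.113 4.5" --pt "3.4 -4.0 0 0 0 0.113 4.5" --pt "3.4 -4.0 0 0 0 0.113 4.5" --pt "3.4 -4.0 0 0 0 0.113 4.5" --force 50

```text
clock: 1.5
position: [0.4661, 0.1598, 0.2315]
eef_rot: [-0.809, 3.035, 0.0]
wrist_force: [0.7, 0.2, 0.8]
width: 0.0451
```

Run:
```python
from h import *
import json
s=manip.state(); print(s['position'],R.from_rotvec(s['eef_rot']).as_matrix().round(3),s['dq'].round(3),s['width'])
s2=manip.state()
save('wrist','w1.png'); p,T=cam('wrist',s)
for t,z in {'pin_lid':.0955,'pin_lid_pointer':.0755,'pin_jar_mark':.049,'clip_jar':.08}.items():
    for r in manip.find_in('wrist',t)[:2]:
        px=np.array(r['at'])*[512,384]; print(t,round(r['conf'],2),px.round(1),atz(p,T,px,z).round(4))
```

```text
[0.46613003 0.15978448 0.23153321] [[-0.867 -0.498  0.001]
 [-0.498  0.867  0.   ]
 [-0.001  0.    -1.   ]] [-0.821  0.233  0.302  0.061  0.003 -1.708] 0.04513415199732483
pin_lid_pointer 0.87 [254.5 175.5] [0.4657 0.1624 0.0755]
clip_jar 0.93 [349.7 234.4] [0.4711 0.2982 0.08  ]
```

View pics/w1.png

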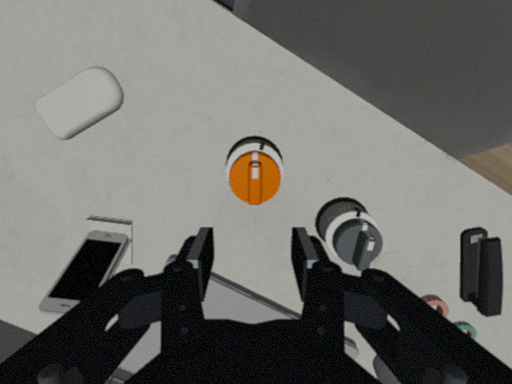

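The wrist view shows the orange lid at (255,178), with its bar nearly vertical and the mark at about (262,147). The arm was still moving when I took it. I'll settle lower and measure again.

Request:
drive_tool --pt "0 0 -2 0 0 0 4.5" --pt "0 0 -2 0 0 0 4.5" --pt "0 0 0 0 0 0 4.5" --pt "0 0 0 0 0 0 4.5"

```text
clock: 2.25
position: [0.4648, 0.1621, 0.192]
eef_rot: [-0.805, 3.036, 0.0]
wrist_force: [-0.6, -0.1, -0.2]
width: 0.0447
```

Run:
```python
from h import *
import json
s=manip.state(); print(s['position'],s['eef_rot'],s['dq'].round(3))
im=save('wrist','w2.png')
json.dump([list(map(float,s['position'])),list(map(float,s['eef_rot']))],open('s2.json','w'))
c=cv2.resize(im[90:240,180:340,::-1],None,fx=5,fy=5,interpolation=cv2.INTER_CUBIC)[:600]; cv2.imwrite('pics/w2c.png',c)
hsv=cv2.cvtColor(im,cv2.COLOR_RGB2HSV);
```

```text
[0.46483217 0.16207991 0.1920113 ] [-8.05401798e-01  3.03589930e+00  2.13505762e-04] [-0.009 -0.005  0.015 -0.002 -0.    -0.001]
```

View pics/w2c.png

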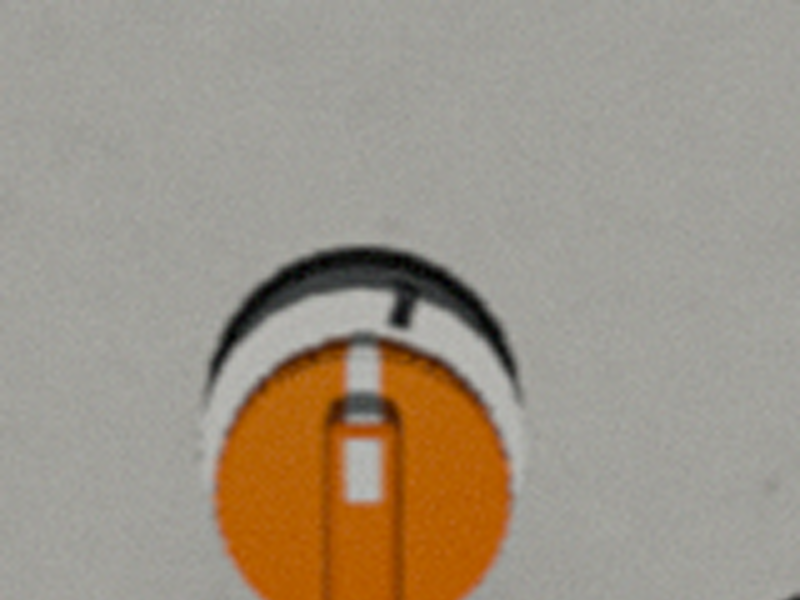

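Run:
```python
from h import *
import json
a,b=json.load(open('s2.json')); s={'position':np.array(a),'eef_rot':np.array(b)}
p,T=cam('wrist',s); f=lambda c,z:atz(p,T,(180+(c[0]+.5)/5-.5,90+(c[1]+.5)/5-.5),z)
im=cv2.imread('pics/w2.png'); hsv=cv2.cvtColor(im,cv2.COLOR_BGR2HSV)
m=cv2.inRange(hsv,(5,150,60),(25,255,255)); cs,_=cv2.findContours(m,cv2.RETR_EXTERNAL,cv2.CHAIN_APPROX_NONE)
c=max(cs,key=cv2.contourArea); print(cv2.boundingRect(c),cv2.minEnclosingCircle(c))
ang=lambda v:np.degrees(np.arctan2(v[1],v[0]))
# left/right extremes, lower edge -> circle of top face
q=c[:,0,:].astype(float); q=q[q[:,1]>185]
P=np.array([atz(p,T,x,.0855) for x in q])
A=np.c_[2*P[:,:2],np.ones(len(P))]; sol=np.linalg.lstsq(A,(P[:,:2]**2).sum(1),rcond=None)[0]; print('fit',sol[:2],np.sqrt(sol[2]+sol[:2]@sol[:2]))
C=sol[:2]
w=f((363,470),.1095)[:2];print('white bar',w,ang(w-C), np.linalg.norm(w-C)); 
pt=f((363,375),.0855)[:2]; mk=f((403,305),.048)[:2]; foot=f((363,248),.0)[:2]
print('ptr',ang(pt-C),np.linalg.norm(pt-C),'mark',ang(mk-C),np.linalg.norm(mk-C),foot)
e=f((363,420),.1095)[:2]; print('bar end',e,np.linalg.norm(e-C))
print('rel lid-tcp',C-a[:2],'tool yaw',ang(R.from_rotvec(b).as_matrix()[:,0]))
```

```text
(223, 158, 59, 62) ((252.0, 188.4262237548828), 30.834415435791016)
fit [0.46854657 0.16404539] 0.0273417781967215
white bar [0.45577077 0.15673952] -150.2368192552989 0.014717226217634329
ptr -150.2408248015796 0.026486368338217308 mark -164.44832508579805 0.0348375680671778 [0.4336139  0.14404908]
bar end [0.447985   0.15229667] 0.0236814353322265
rel lid-tcp [0.0037144  0.00196548] tool yaw -150.2842116273084
```

Request:
drive_tool --pt "0.27 0.14 -2 0 0 0 4.5" --pt "0 0 -2 0 0 0 4.5" --pt "0 0 -2 0 0 0 4.5" --pt "0 0 -2 0 0 0 4.5" --pt "0 0 -1.2 0 0 0 4.5" --pt "0 0 -0.8 0 0 0 4.5" --pt "0 0 -0.4 0 0 0 4.5" --pt "0 0 0 0 0 0 4.5"

```text
clock: 3.3
position: [0.4679, 0.1627, 0.0875]
eef_rot: [-0.803, 3.037, 0.0]
wrist_force: [0.9, -0.1, -0.8]
width: 0.0447
```

Run:
```python
from h import *
s=manip.state(); print(s['position'],s['eef_rot'],s['wrist_force'])
im=save('wrist','w3.png'); save('scene','s3.png')
```

```text
[0.46790179 0.16268738 0.0874705 ] [-8.03341725e-01  3.03686654e+00  4.56122283e-05] [ 0.87374088 -0.09242974 -0.75184883]
```

View pics/w3.png

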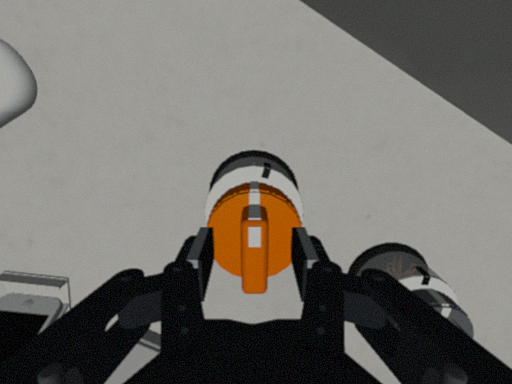

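The bar (about 255,255) is between the pads and clear of both. Closing.

Request:
drive_tool --pt "0 0 0 0 0 0 0.8" --pt "0 0 0 0 0 0 0.8" --pt "0 0 0 0 0 0 0.8" --pt "0 0 0 0 0 0 0.8" --pt "0 0 0 0 0 0 0.8" --force 40

```text
clock: 4.03
position: [0.468, 0.1627, 0.0877]
eef_rot: [-0.803, 3.037, 0.0]
wrist_force: [-1.5, 0.8, 4.6]
width: 0.013
```

Request:
drive_tool --pt "0 0 0 0 0 0.13 0.8" --pt "0 0 0 0 0 0.13 0.8" --pt "0 0 0 0 0 0.13 0.8" --pt "0 0 0 0 0 0.13 0.8" --pt "0 0 0 0 0 0.13 0.8"

```text
clock: 4.65
position: [0.4683, 0.1627, 0.0876]
eef_rot: [-1.736, 2.617, -0.001]
wrist_force: [-0.1, 0.4, 2.3]
width: 0.0134
```

Request:
drive_tool --pt "0 0 0 0 0 0.11 0.8" --pt "0 0 0 0 0 0.11 0.8" --pt "0 0 0 0 0 0.11 0.8" --pt "0 0 0 0 0 0.09 0.8" --pt "0 0 0 0 0 0 0.8" --pt "0 0 0 0 0 0 0.8"

```text
clock: 5.4
position: [0.4675, 0.1625, 0.087]
eef_rot: [2.238, -2.204, -0.0]
wrist_force: [-0.6, 0.7, -1.3]
width: 0.0132
```

Run:
```python
from h import *
s=manip.state(); print(s['position'],np.degrees(np.arctan2(*R.from_rotvec(s['eef_rot']).as_matrix()[1::-1,0])),s['wrist_force'],s['ft_torque'])
im=save('wrist','w4.png'); im=save('scene','s4.png'); cv2.imwrite('pics/s4c.png',cv2.resize(im[140:260,190:350,::-1],None,fx=5,fy=5,interpolation=cv2.INTER_CUBIC))
```

```text
[0.4675368  0.16250564 0.08701494] -89.13533070162545 [-0.58158212  0.69209032 -1.2513435 ] [ 0.01536385 -0.02909258 -0.02647227]
```

View pics/w4.png

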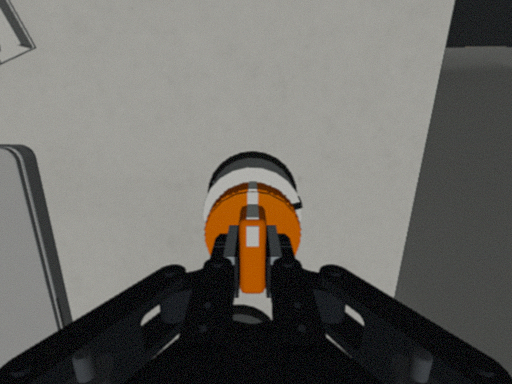

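View pics/s4c.png

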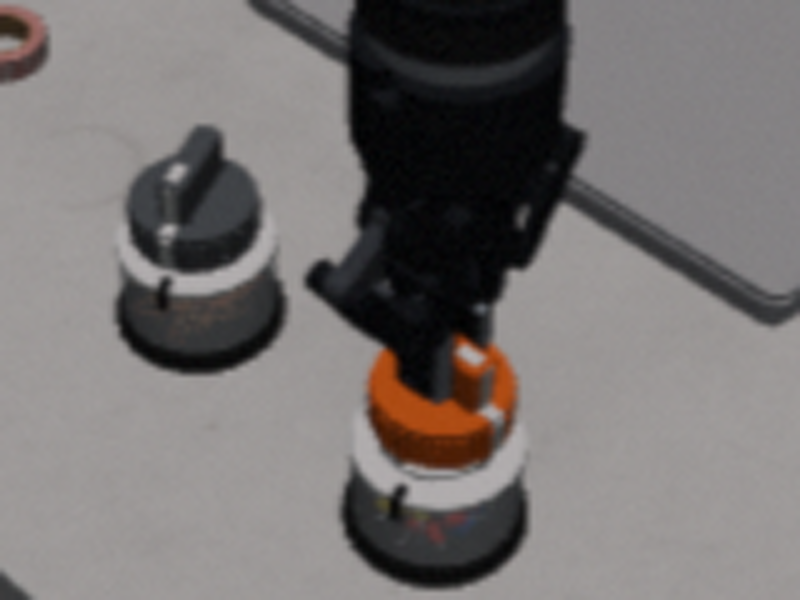

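The lid turned with the grip to about +75° and is still held up. I'll open slightly so it drops, then check.

Request:
drive_tool --pt "0 0 0 0 0 0 2.6" --pt "0 0 0 0 0 0 2.6" --pt "0 0 0 0 0 0 2.6" --pt "0 0 0 0 0 0 2.6" --pt "0 0 0 0 0 0 2.6"

```text
clock: 6.12
position: [0.4678, 0.1626, 0.0873]
eef_rot: [-2.239, 2.203, -0.0]
wrist_force: [0.2, -0.4, 0.7]
width: 0.0259
```

Run:
```python
from h import *
s=manip.state(); print(s['position'],s['wrist_force'],s['width'])
im=save('wrist','w5.png'); im=save('scene','s5.png'); cv2.imwrite('pics/s5c.png',cv2.resize(im[140:260,190:350,::-1],None,fx=5,fy=5,interpolation=cv2.INTER_CUBIC))
```

```text
[0.46777093 0.16259355 0.08734208] [ 0.18072149 -0.35036135  0.70439934] 0.025929255202715842
```

View pics/s5c.png

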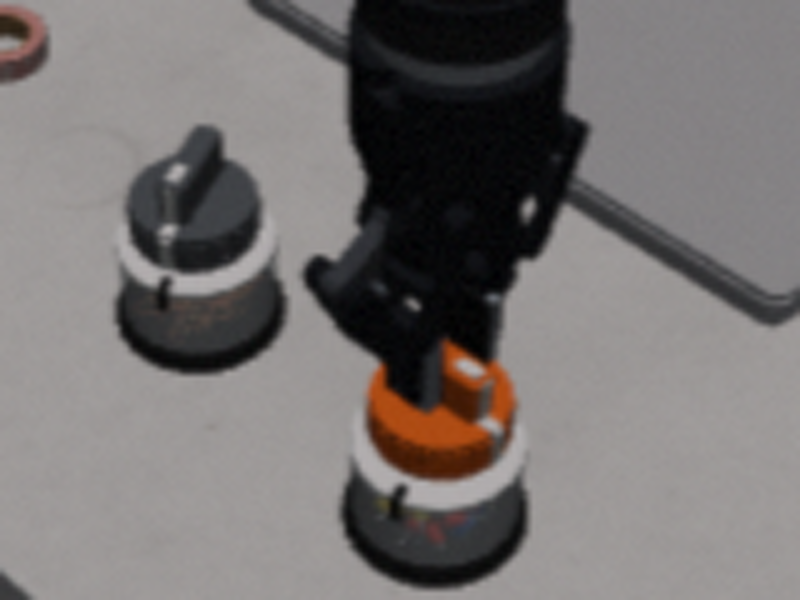

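View pics/w5.png

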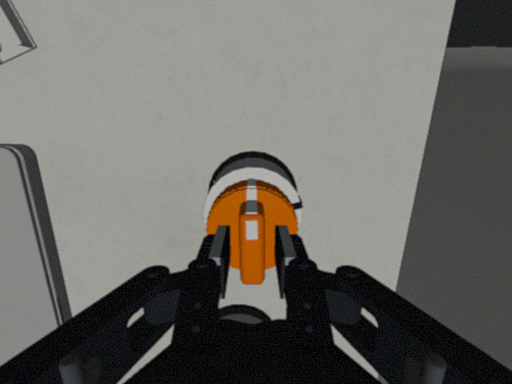

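Run:
```python
from h import *
for n in ['w3','w4','w5','s4','s5']:
    im=cv2.imread(f'pics/{n}.png'); m=cv2.inRange(cv2.cvtColor(im,cv2.COLOR_BGR2HSV),(5,150,60),(25,255,255))
    k=cv2.connectedComponentsWithStats(m); i=1+np.argmax(k[2][1:,4]); mm=k[1]==i
    print(n,k[2][i], [ (r,np.ptp(np.where(mm[r])[0])) for r in range(200,250,8)] if n[0]=='w' else '')
```

```text
w3 [ 207  184   94  109 6351] [(200, np.int64(71)), (208, np.int64(80)), (216, np.int64(87)), (224, np.int64(93)), (232, np.int64(79)), (240, np.int64(78)), (248, np.int64(77))]
w4 [ 205  183   96  110 4784] [(200, np.int64(70)), (208, np.int64(81)), (216, np.int64(87)), (224, np.int64(93)), (232, np.int64(94)), (240, np.int64(94)), (248, np.int64(88))]
w5 [ 207  181   91  103 4985] [(200, np.int64(71)), (208, np.int64(81)), (216, np.int64(85)), (224, np.int64(89)), (232, np.int64(89)), (240, np.int64(45)), (248, np.int64(44))]
s4 [264 207  29  26 430] 
s5 [264 208  29  27 433]
```

The apparent width shrank from 96 to 91 px, which fits a drop of about 8 mm. I'll follow it down and grip again.

Request:
drive_tool --pt "0 0 -0.4 0 0 0 2.6" --pt "0 0 -0.4 0 0 0 2.6" --pt "0 0 0 0 0 0 2.6" --pt "0 0 0 0 0 0 0.8" --pt "0 0 0 0 0 0 0.8" --pt "0 0 0 0 0 0 0.8" --pt "0 0 0 0 0 0 0.8"

```text
clock: 7.1
position: [0.4677, 0.1626, 0.0793]
eef_rot: [2.24, -2.203, -0.0]
wrist_force: [0.2, 0.6, -0.5]
width: 0.013
```

Request:
drive_tool --pt "0 0 -0.03 0 0 -0.13 0.8" --pt "0 0 -0.03 0 0 -0.13 0.8" --pt "0 0 -0.03 0 0 -0.13 0.8" --pt "0 0 -0.03 0 0 -0.13 0.8" --pt "0 0 0 0 0 0 0.8"

```text
clock: 7.72
position: [0.4684, 0.1627, 0.0786]
eef_rot: [-1.599, 2.703, -0.001]
wrist_force: [0.0, 0.1, 3.8]
width: 0.0135
```

Run:
```python
from h import *
s=manip.state(); print(s['position'],np.degrees(np.arctan2(*R.from_rotvec(s['eef_rot']).as_matrix()[1::-1,0])),s['wrist_force'],s['ft_torque'],s['width'])
save('wrist','w6.png')
```

```text
[0.46835522 0.16274892 0.07861205] -118.77173645686453 [0.04026548 0.13719656 3.75232898] [-0.0909443  -0.04234627 -0.05154046] 0.013493649326643077
```

View pics/w6.png

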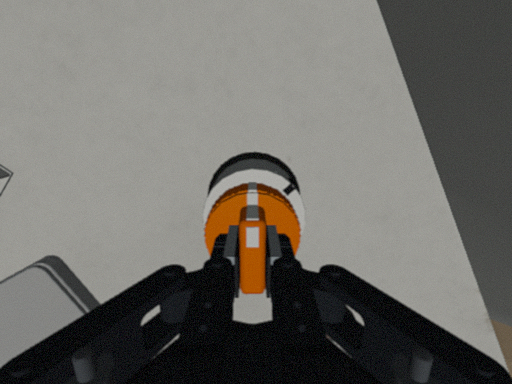

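Lid and grip are turning together, with small forces. I'll finish the turn.

Request:
drive_tool --pt "0 0 -0.03 0 0 -0.13 0.8" --pt "0 0 -0.03 0 0 -0.13 0.8" --pt "0 0 -0.03 0 0 -0.13 0.8" --pt "0 0 -0.03 0 0 -0.13 0.8" --pt "0 0 -0.03 0 0 -0.13 0.8" --pt "0 0 -0.02 0 0 -0.12 0.8" --pt "0 0 0 0 0 0 0.8" --pt "0 0 0 0 0 0 0.8"

```text
clock: 8.78
position: [0.4671, 0.1627, 0.0764]
eef_rot: [0.469, -3.105, -0.001]
wrist_force: [-1.8, 0.5, 4.1]
width: 0.0134
```

Run:
```python
from h import *
s=manip.state(); print(s['position'],np.degrees(np.arctan2(*R.from_rotvec(s['eef_rot']).as_matrix()[1::-1,0])),s['wrist_force'],s['ft_torque'],s['width'])
im=save('wrist','w7.png');cv2.imwrite('pics/w7c.png',cv2.resize(im[130:250,180:340,::-1],None,fx=5,fy=5,interpolation=cv2.INTER_CUBIC))
```

```text
[0.46712688 0.16267492 0.07640995] -162.82590328988096 [-1.83237639  0.49240806  4.10725519] [0.1633762  0.56561177 0.01254007] 0.01337090358904687
```

View pics/w7c.png

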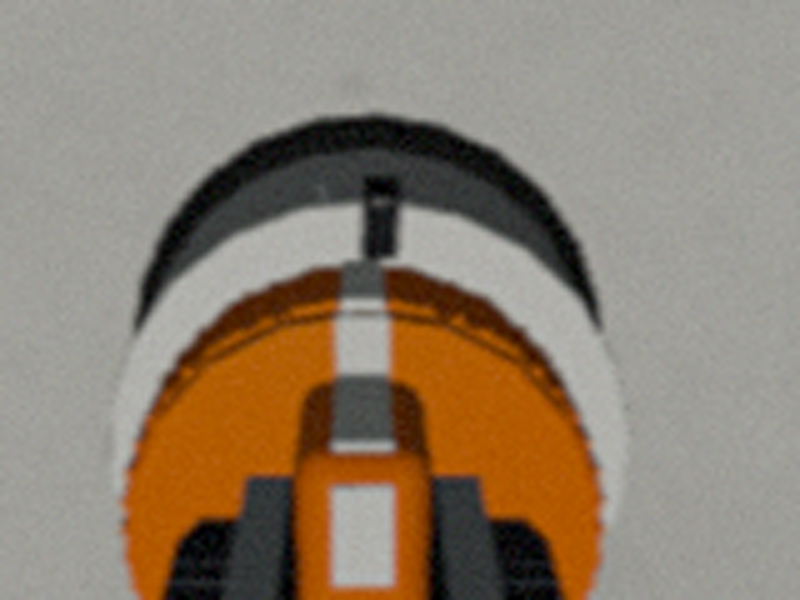

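The pointer is about 3° short of the mark. One small extra turn, then release.

Request:
drive_tool --pt "0 0 0 0 0 -0.05 0.8" --pt "0 0 0 0 0 0 0.8" --pt "0 0 0 0 0 0 0.8" --pt "0 0 0 0 0 0 3.0" --pt "0 0 0 0 0 0 3.5" --pt "0 0 0 0 0 0 3.5" --pt "0 0 0 0 0 0 3.5"

```text
clock: 9.7
position: [0.468, 0.1625, 0.0764]
eef_rot: [-0.387, 3.117, -0.0]
wrist_force: [0.3, 0.3, -0.4]
width: 0.035
```

Request:
drive_tool --pt "0 0 0.5 0 0 0 3.5" --pt "0 0 1.5 0 0 0 3.5" --pt "0 0 2.5 0 0 0 3.5" --pt "0 0 3.0 0 0 0 3.5" --pt "0 0 3.0 0 0 0 3.5" --pt "0 0 1.0 0 0 0 3.5" --pt "0 0 0 0 0 0 3.5" --pt "0 0 0 0 0 0 3.5"

```text
clock: 10.7
position: [0.4669, 0.1623, 0.1902]
eef_rot: [0.387, -3.115, 0.001]
wrist_force: [1.0, -0.4, -0.3]
width: 0.0349
```

Run:
```python
from h import *
s=manip.state(); print(s['position'],np.degrees(np.arctan2(*R.from_rotvec(s['eef_rot']).as_matrix()[1::-1,0])),s['wrist_force'],s['clock'])
im=save('wrist','w8.png');cv2.imwrite('pics/w8c.png',cv2.resize(im[110:230,180:340,::-1],None,fx=5,fy=5,interpolation=cv2.INTER_CUBIC))
im=save('scene','s8.png');cv2.imwrite('pics/s8c.png',cv2.resize(im[140:260,190:350,::-1],None,fx=5,fy=5,interpolation=cv2.INTER_CUBIC))
```

```text
[0.46689852 0.16231371 0.1901971 ] -165.8360825378724 [ 1.01593401 -0.36068385 -0.3475446 ] 10.7
```

View pics/w8c.png

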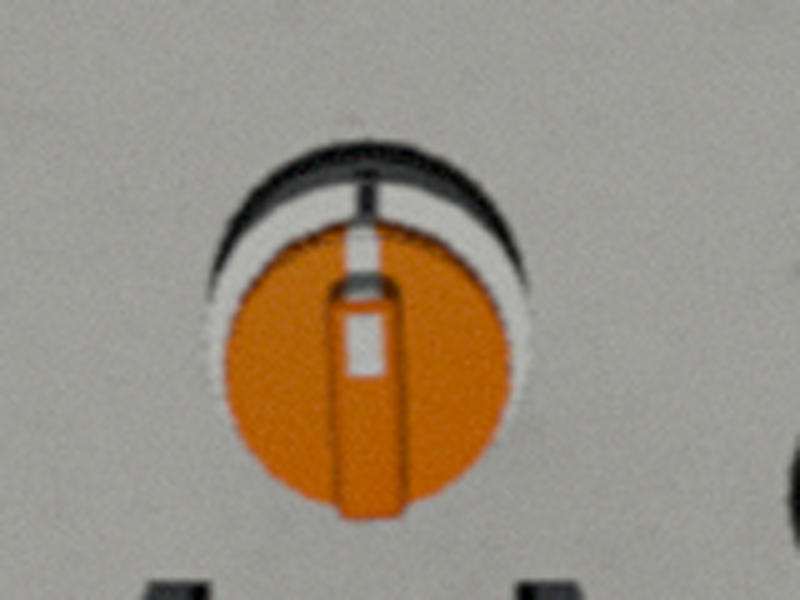

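View pics/s8c.png

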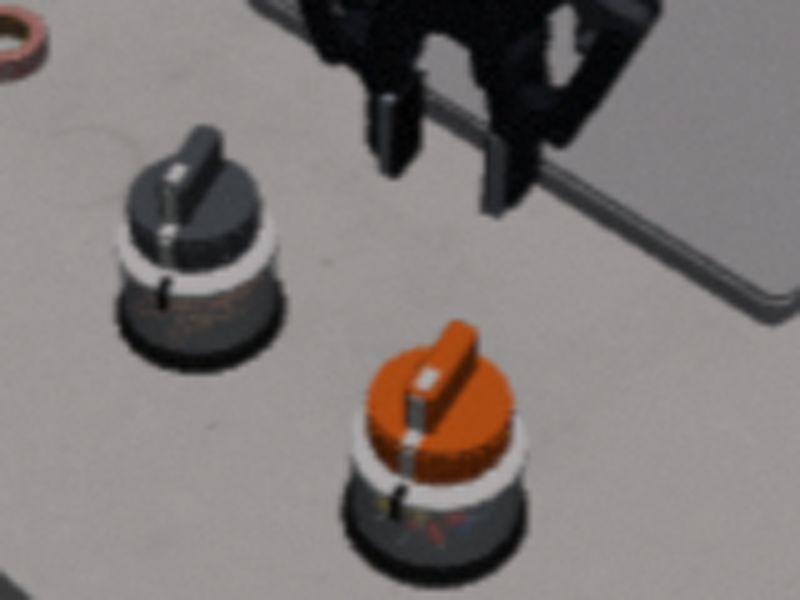

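Run:
```python
from h import *
p,T=cam('scene')
def proj(P):
    c=T[:3,:3].T@(np.array(P)-T[:3,3]); u=c[:2]/c[2]; u=u*(1+p['k1']*(u@u)); return u*[p['fx'],p['fy']]+[p['cx'],p['cy']]
C=(.4675,.1632)
th=np.linspace(0,2*np.pi,200)
for z in (.0655,.057,.054):
    q=np.array([proj((C[0]+.029*np.cos(t),C[1]+.029*np.sin(t),z)) for t in th]); print(z,'rim bottom row',q[:,1].max().round(2))
for n in ('s5','s8','scene1'):
    im=cv2.imread(f'pics/{n}.png'); h=cv2.cvtColor(im,cv2.COLOR_BGR2HSV).astype(int)
    # subpixel lower edge by saturation in columns near the lowest point
    e=[]
    for c in (270,281,282,283,284):
        s=h[215:245,c,1]*1.0*((h[215:245,c,0]<25)); 
        k=np.where(s>110)[0].max(); e.append(215+k+(s[k]-110)/(s[k]-s[k+1]))
    print(n,np.round(e,2))
```

```text
0.0655 rim bottom row 232.92
0.057 rim bottom row 235.67
0.054 rim bottom row 236.63
s5 [233.54 235.12 234.79 234.55 234.22]
s8 [229.3  235.88 235.72 235.56 235.25]
scene1 [231.27 232.2  231.98 231.77 231.29]
```

The rim's lower edge moved down 3.8 px from the start picture, and full home predicts 3.7. The pointer is over the mark, so I'll hand in.

```bash
python3 -c "
from workcell import manip
print(manip.close_job(), manip.state()['clock'])"
```

```text
the job is handed in; nothing more can be done
the job is handed in; nothing more can be done
```

The orange lid is screwed home on the push-pin jar with its pointer over the black mark, and I've handed the job in. `close_job` reports no verdict. The last clock reading, just before handing in, was 10.7 s of the 35 s allowed.

- **What I did:** I gripped the lid by its bar at about +14° and turned it back to about +75°. I opened the fingers slightly so it dropped into the thread, then gripped it again lower down. I screwed it clockwise to 0°, let go and raised the tool about 11 cm.
- **Drop into the thread:** in the scene picture the lid's lower edge had moved down about 2.85 px, against 2.75 px predicted for 57 mm.
- **Screwed home:** the edge then showed about 3.8 px of movement, against 3.7 px predicted for 54 mm. The final wrist picture shows the pointer in line with the mark to within about 2°, and the lid level.
- **Robot clear:** the open fingers are well above the lid. No reported wrist force passed about 5 N, and the pictures show the tool staying clear of the paper-clip jar.

One disagreement: early estimates of the lid's centre differed by up to 7 mm between cameras. I worked from the wrist camera's estimate, and the grip and both turns agreed with it.

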